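Build up the guide stack on the jig bolt

TASK

Build the guide stack on the upright bolt of the bat-shaping jig: thread on the spacer tube first, then the flat washer, then the flanged bushing with its flange down, letting go of each before the next. Then press the stack down until the stiff collar under it is fully home on the plate, and leave it there. Be gentle with the jig, never loading it with more than about 40 N, and leave the other things on the bench where they are.

Things in the scene. Friction and masses are not known exactly. Their poses are not given: they have to be found in the camera images.
- fixture: Grey steel jig plate fixed to the bench, 100 mm (its x) by 130 mm (its y), 14 mm thick; origin at the centre of its underside, z up. An upright steel bolt, 12 mm in diameter, stands in its slot; the bolt's tip is 78 mm above the plate's top face (92 mm above the bench), with a small chamfer to 10 mm diameter. Pushed sideways with less than 40 N the bolt does not shift.
- slot_mid (a point): The middle of the plate's slot, on its top face. The slot, black, 54 mm long, runs along the plate's y. The bolt is clamped in it with its axis on the slot's centre line (plate x = 0) but anywhere up to 15 mm either way along y from this point: where is NOT measured, find it by touch or by eye.
- collar (a joint): How far the black collar on the bolt is pushed down, in m: 0 = underside 18 mm above the plate; 0.018 = home, a dead stop on the plate. Starts from 0 to 0.010. A ring 30 mm in diameter, 8 mm high, round the bolt; friction of about 7 N holds it where it is left, also under the parts' weight.
- spacer_mid (a point): Steel spacer: a plain tube 26 mm outer diameter, 26 mm tall, bore 15 mm right through, standing on the bench; the point is its centre, 13 mm above its underside. Loose, about 80 g.
- washer_mid (a point): Flat steel washer, 44 mm outer diameter, 6 mm thick, bore 15 mm, lying flat on the bench; the point is its centre, 3 mm above its underside. Loose, about 60 g.
- bushing_mid (a point): Flanged steel bushing standing flange down on the bench: flange 36 mm in diameter and 5 mm thick at the bottom, above it a sleeve of 26 mm diameter, 28 mm tall over all, bore 15 mm right through; the point is on its axis, half-way up (14 mm above its underside). Loose, about 90 g.
There are look-alikes about, which are no part of the job. Leave any red or yellow look-alike of the part that bears washer_mid alone. Several things have the shape of the fixture; the one meant has the colours described above.

How it is judged:
By the outcome, as a careful person would: the job done as asked, in the order asked, and still so for the second after the job is handed in, with the robot touching nothing.
It also fails if it takes over 72 s, if anything falls off the work surface, if the arm or the gripper's body presses on something with over 40 N, if the wrist force passes 120 N, or if a joint passes its speed limit or range.

ROBOT

A 7-joint arm with a two-finger parallel gripper is mounted at the origin on the work surface. World frame = base frame: x ahead of the robot, y to its left, z up, the work surface at z = 0. Lengths are in m, angles in rad, forces in N, time in s.
With the tool pointing down it reaches from about 0.4 to 0.9 m from the base axis. Payload 5.5 kg.
Tool frame: the origin (TCP) lies between the finger pads; the fingertips stand ahead of it and the grasp point (between the pads) lies 8 mm behind it (env.tcp_to_tips is the z of the fingertips in the tool frame, in m); z points along the fingers, y is the line along which they close (so a half turn about z gives the same grasp; the last joint's range is limited). The gripper opens to 85 mm and grips with 20 to 120 N. Pads are 22 mm wide; open, the fingers measure 114 mm over their backs; the gripper's body (76 mm by 85 mm) begins 54 mm behind the grasp point. The pads swing forward as they close: fully open they stand 13 mm farther back than shut.
Start: joints at [1.406, 0.501, -0.427, 1.55, 0.221, 1.138, -0.21], TCP at [0.27, -0.591, 0.242] pointing down, gripper open.
Joint ranges: [-2.88, 2.88], [-0.31, 2.03], [-1.54, 1.56], [0.2, 2.42], [-1.41, 4.55], [0.19, 2.02], [-2.57, 2.57]. Speed limits (rad/s): [2.57, 2.57, 3.14, 3.14, 3.14, 3.14, 3.14].

INTERFACE

Orientations are given as a unit quaternion [w, x, y, z].
In Python, from plant import env, solver, imaging, sensors gives the robot as it stands. Calls block until the motion is done:
- env.movep(position, orientation): joint-space move of the TCP to a pose.
- env.move_linear(position, frame=None, rate=0.15, max_force=None): straight line of the TCP; frame=None keeps the orientation; rate is the mean speed in m/s. With max_force (N) it stops when the force on the tool has changed by that much, and returns True; else False.
- env.set_joints(angles): joint-space move.
- env.move_gripper(opening, effort=None): finger opening in m; effort is the grip in N (None keeps the last); returns when the fingers have stopped.
- env.dwell(seconds).
- solver.ik(position, orientation): joint angles nearest the present ones, or None.
- imaging.snapshot(name): name is "side" or "top"; returns the picture (480x640x3 uint8, red, green, blue); there is no depth.
- imaging.calibration(name): a dict with "mtx" (3x3 intrinsics, pixels), "R" (3x3) and "t" (3): a world point X has camera coordinates R X + t. Camera axes: x right, y down, z forward; pixel columns grow to the right and rows downward; lengths in m; the calibration is good to about 2 mm. A picture is of the moment at which its call begins. calibration takes no time and is no camera call.
A pose or a line that the arm cannot do raises env.Unreachable and nothing moves.
- env.finish_job(): hands the job in; it is judged then, once.
Readings, each from a call of its own:
- sensors.get_clock(): time.
- sensors.get_joints(): joint angles.
- sensors.get_dq(): joint speeds.
- sensors.get_joint_torque(): joint torques, N m.
- sensors.get_position(): TCP position.
- sensors.get_tool_rot(): TCP orientation.
- sensors.get_wrist_force(): force on the tool from outside, world axes, zero at the start.
- sensors.get_wrist_torque(): the same for the moment, N m.
- sensors.get_gripper_width(): finger opening in m.
- sensors.get_finger_force(): force on a finger pad.
Only numpy, scipy, OpenCV 4.12 (cv2) and the standard library are available. Lean on these libraries where they do the work, as an engineer would, in place of code of your own. Each camera call takes 0.05 s, during which the arm holds its last target. There are 200 camera calls.

## Working session

There is one attempt and no reset: what is moved stays moved. The work goes in short steps, each a Python script; the robot and the scene stay as the last script left them, time stands still between calls to the robot, and variables do not carry over. Pictures are saved under pics/ and viewed, at most 10 in all, crops included, and the job is handed in when it is done.

```bash
ls; mkdir -p pics
python3 - <<'E'
from plant import env, solver, imaging, sensors
import cv2
for n in("top","side"):
    cv2.imwrite(f"pics/{n}0.png",cv2.cvtColor(imaging.snapshot(n),cv2.COLOR_RGB2BGR))
    c=imaging.calibration(n);print(n,c["mtx"].tolist(),c["R"].round(3).tolist(),c["t"].tolist())
print(sensors.get_tool_rot(),env.tcp_to_tips,sensors.get_clock())
E
```

```text
pics
top [[443.48194676378796, 0.0, 324.8185863402568], [0.0, 443.48194676378796, 237.32543469955976], [0.0, 0.0, 1.0]] [[-0.021, -1.0, 0.012], [-0.999, 0.021, -0.038], [0.037, -0.013, -0.999]] [0.006218310330071507, 0.47759485040251154, 0.779430668257578]
side [[556.5716958604766, 0.0, 316.6855715324872], [0.0, 556.5716958604766, 244.97477548038145], [0.0, 0.0, 1.0]] [[-0.936, -0.351, 0.014], [-0.222, 0.559, -0.799], [0.273, -0.751, -0.601]] [0.4512272642125241, 0.12477921661802623, 0.7287577403233036]
[-8.93167371e-04  9.77209030e-01  2.12277384e-01 -1.61397926e-04] 0.011 0.1
```

View pics/top0.png

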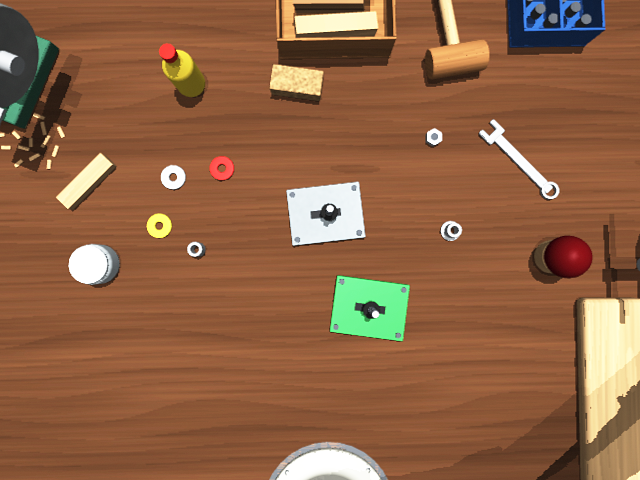

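View pics/side0.png

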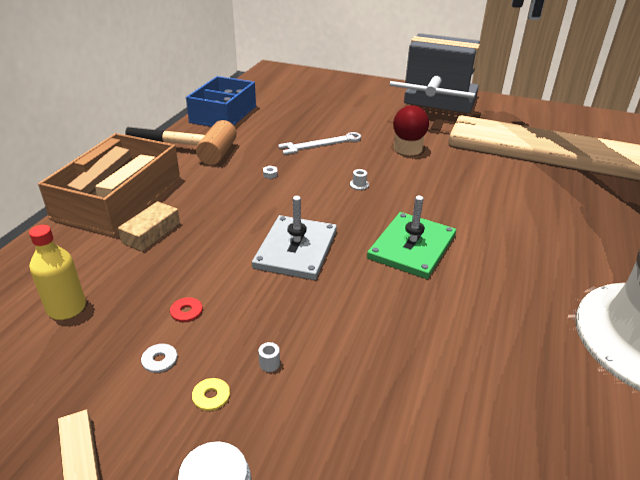

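Top view, with pixel positions:
- **Fixture:** the grey plate at (327,214) fits the description. The green look-alike at (370,309) does not.
- **Washer:** the grey-white one at (173,177). Red (221,168) and yellow (159,225) are to be left alone.
- **Spacer:** the tube at (196,250), with the white jar at (93,264) near it.
- **Bushing:** at (451,231). The hex nut at (434,137) could be mistaken for it.

Next is one close crop montage to check these choices.

Run:
```python
import cv2,numpy as np
t=cv2.imread("pics/top0.png");s=cv2.imread("pics/side0.png")
def c(im,u,v,r=20,z=260): return cv2.resize(im[v-r:v+r,u-r:u+r],(z,z),interpolation=cv2.INTER_NEAREST)
m=np.vstack([np.hstack([c(t,173,177),c(t,196,250),c(t,451,231)]),np.hstack([c(t,327,212,26),c(s,297,218,30),c(s,360,180)])])
cv2.imwrite("pics/m0.png",m)
for n,im in(("t",t),("s",s)):
    hsv=cv2.cvtColor(im,cv2.COLOR_BGR2HSV)
    k=((hsv[...,1]<60)&(hsv[...,2]>90)).astype(np.uint8)
    _,_,st,ce=cv2.connectedComponentsWithStats(k)
    for a,b in zip(st[1:],ce[1:]):
        if 40<a[4]<9000: print(n,a.tolist(),b.round(1))
```

```text
t [446, 0, 12, 44, 197] [451.5  25. ]
t [571, 2, 10, 10, 75] [575.2   6.4]
t [536, 4, 9, 10, 69] [540.    8.1]
t [296, 12, 81, 21, 1330] [335.9  22.1]
t [548, 14, 10, 9, 74] [553.   17.9]
t [581, 14, 10, 10, 80] [585.8  18.6]
t [0, 50, 18, 23, 256] [ 6.1 60.2]
t [479, 119, 81, 80, 1098] [519.  159.1]
t [427, 128, 15, 17, 204] [434.  136.2]
t [58, 154, 54, 54, 727] [ 84.1 179.5]
t [161, 165, 25, 25, 439] [172.8 176.8]
t [286, 182, 80, 64, 3841] [325.2 213.2]
t [326, 205, 8, 8, 48] [329.5 208.1]
t [441, 221, 21, 20, 267] [450.4 230.4]
t [187, 242, 18, 15, 153] [194.8 248.6]
t [68, 244, 51, 41, 1635] [ 93.  263.6]
t [601, 300, 23, 84, 1246] [611.8 338.2]
t [588, 303, 8, 90, 350] [590.8 346.1]
t [596, 303, 4, 73, 176] [597.5 334.2]
t [635, 303, 5, 20, 48] [637.6 309.2]
t [372, 308, 7, 10, 53] [374.7 313.1]
t [626, 347, 8, 16, 78] [628.8 354.7]
t [269, 442, 118, 38, 3207] [328.3 464. ]
s [502, 0, 39, 95, 948] [517.2  43.7]
s [541, 0, 37, 101, 952] [558.9  48.9]
s [583, 0, 43, 107, 990] [604.   51.6]
s [390, 74, 89, 24, 721] [436.3  87.5]
s [627, 76, 13, 37, 223] [634.3  97.9]
s [454, 116, 76, 31, 1049] [488.1 132. ]
s [163, 132, 41, 7, 113] [183.6 134.6]
s [278, 132, 83, 22, 561] [319.  142.3]
s [600, 139, 40, 20, 357] [623.8 148.4]
s [97, 156, 57, 32, 522] [124.9 171.5]
s [263, 166, 15, 13, 159] [269.7 171.6]
s [350, 169, 19, 21, 309] [359.2 179.6]
s [411, 195, 12, 34, 204] [416.8 211.6]
s [252, 196, 85, 83, 3404] [294.5 245.4]
s [575, 261, 65, 130, 5282] [613.4 327.2]
s [258, 342, 22, 30, 549] [268.8 356.4]
s [141, 344, 37, 29, 750] [158.7 357.5]
s [61, 411, 31, 69, 1006] [ 74.6 442.8]
s [178, 441, 73, 39, 2223] [214.5 463.1]
```

View pics/m0.png

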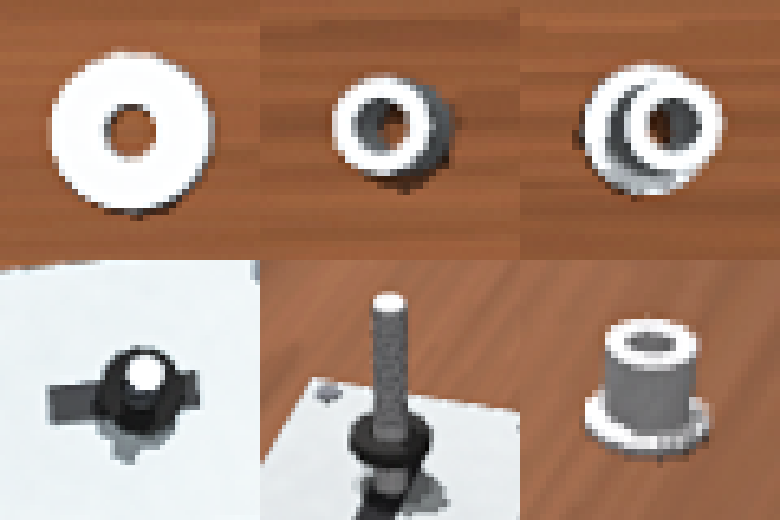

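The crops confirm the choices: a plain bright washer, a plain tube, a flanged bushing, and a black collar on the bolt of the grey plate. Bolt tip is at top (329.5,208) and side (296.5,197.5).

```bash
cat > h.py <<'E'
import numpy as np,cv2
from plant import env,solver,imaging,sensors
def ray(n,u,v):
    c=imaging.calibration(n);R=np.array(c["R"]);t=np.array(c["t"])
    return -R.T@t, R.T@np.linalg.solve(np.array(c["mtx"]),[u,v,1.])
def onplane(n,u,v,z):
    o,d=ray(n,u,v);return o+d*(z-o[2])/d[2]
def tri(p,q):
    A=[];b=[]
    for n,(u,v) in(("top",p),("side",q)):
        o,d=ray(n,u,v);d/=np.linalg.norm(d);P=np.eye(3)-np.outer(d,d);A.append(P);b.append(P@o)
    return np.linalg.lstsq(np.vstack(A),np.hstack(b),rcond=None)[0]
def proj(n,X):
    c=imaging.calibration(n);x=np.array(c["mtx"])@(np.array(c["R"])@X+np.array(c["t"]));return x[:2]/x[2]
def quat(a): # tool down, closing line (tool y) turned by a from world y
    return np.array([0,np.cos(a/2),np.sin(a/2),0.])
E
python3 - <<'E'
from h import *
t=cv2.imread("pics/top0.png");s=cv2.imread("pics/side0.png")
def bright(im,u,v,r=16,th=215):
    k=(im[v-r:v+r,u-r:u+r].min(2)>th).astype(np.uint8)
    cs=max(cv2.findContours(k,0,2)[0],key=cv2.contourArea)
    e=cv2.minEnclosingCircle(cs) if 0 else cv2.fitEllipse(cs)
    return np.array(e[0])+[u-r,v-r],np.round(e[1],1)
it={"bolt":((329,208),(296,197),.092),"washer":((173,177),(159,357),.006),"spacer":((195,249),(268,350),.026),"bush":((454,229),(359,172),.028)}
for n,(a,b,z) in it.items():
    r=[6,16,12,8][list(it).index(n)]
    p=bright(t,*a,r=r);q=bright(s,*b,r=max(r,7) if n!="bush" else 11)
    print(n,p,q,"\n  top",onplane("top",*p[0],z).round(4),"side",onplane("side",*q[0],z).round(4),"tri",tri(p[0],q[0]).round(4))
for c in[(161,10)]:pass
# plate corners at z=.014
k=((t.min(2)>150)&(t.max(2).astype(int)-t.min(2)<30)).astype(np.uint8)
cs=max([c for c in cv2.findContours(k,0,2)[0] if cv2.pointPolygonTest(c,(300,200),False)>0],key=cv2.contourArea)
(c,wh,ang)=cv2.minAreaRect(cs);print("plate",onplane("top",*c,.014).round(4),np.array(wh)/443.5*.8,ang)
print(proj("top",np.array([0.6,0,.014])))
for a in(0,np.pi/2,-np.pi/2): print(a,[solver.ik(np.array(p),quat(a)) is not None for p in([.5,.3,.03],[.5,-.2,.03],[.5,0,.1])])
E
```

```text
bolt (array([329.47876167, 208.19707108]), array([6.2, 6.3])) (array([296.        , 197.28862858]), array([3.5, 6. ])) 
  top [ 0.5208 -0.0113  0.092 ] side [ 0.5205 -0.0118  0.092 ] tri [ 0.5206 -0.0113  0.0923]
washer (array([172.41239548, 176.78892422]), array([22.6, 23.7])) (array([158.13297272, 356.54234886]), array([24.5, 35.5])) 
  top [0.5916 0.266  0.006 ] side [0.5912 0.266  0.006 ] tri [0.5915 0.2659 0.0059]
spacer (array([194.05475712, 248.79656887]), array([13.4, 13.9])) (array([268.28270435, 349.76667881]), array([14.8, 19.9])) 
  top [0.4619 0.2231 0.026 ] side [0.4611 0.2229 0.026 ] tri [0.4615 0.223  0.026 ]
bush (array([453.42325687, 228.99102688]), array([13.1, 16.6])) (array([359.5955162 , 172.38724899]), array([ 6.7, 12.9])) 
  top [ 0.4867 -0.2279  0.028 ] side [ 0.4844 -0.2283  0.028 ] tri [ 0.4856 -0.2284  0.0277]
plate [ 0.5202 -0.006   0.014 ] [0.1007198  0.13272278] 83.48019409179688
[321.18826537 168.44067258]
0 [True, True, True]
1.5707963267948966 [True, True, True]
-1.5707963267948966 [True, True, True]
```

All views agree within about 1–2 mm, and the heights come out as expected. Starting with the spacer.

```bash
cat >> h.py <<'E'
def pick(xy,z,opening,a=0.,grip=40,hover=.12,floor_touch=False):
    env.move_gripper(opening,grip)
    env.movep(np.array([*xy,z+hover]),quat(a))
    c=env.move_linear(np.array([*xy,z+.015]),rate=.25)
    c=env.move_linear(np.array([*xy,z]),rate=.06,max_force=4)
    print("down",c,np.round(sensors.get_position(),4),sensors.get_clock())
    env.move_gripper(0,grip)
    print("w",sensors.get_gripper_width(),"F",sensors.get_finger_force(),"z",sensors.get_position()[2],sensors.get_clock())
def st(m=""): print(m,np.round(sensors.get_position(),4),"f",np.round(sensors.get_wrist_force(),1),"w",round(float(sensors.get_gripper_width()),4),"t",round(sensors.get_clock(),2))
def snap(n,f,c=None,r=60,z=500):
    im=cv2.cvtColor(imaging.snapshot(n),cv2.COLOR_RGB2BGR)
    if c: im=cv2.resize(im[max(0,c[1]-r):c[1]+r,max(0,c[0]-r):c[0]+r],(z,z),interpolation=cv2.INTER_NEAREST)
    cv2.imwrite("pics/"+f,im)
E
python3 - <<'E'
from h import *
pick([.4615,.223],.016,.045)
env.move_linear(np.array([.4615,.223,.17]),rate=.3)
st("lift")
env.movep(np.array([.5207,-.0114,.17]),quat(0))
env.move_linear(np.array([.5207,-.0114,.125]),rate=.2)   # spacer bottom ~ .109
env.dwell(.2);st("over")
snap("side","s1.png",(296,190),50)
E
```

```text
down False [0.4617 0.223  0.0164] 4.5
w 0.024010596059702648 F 39.37092689797282 z 0.01658262320040021 4.8083
lift [0.4613 0.2224 0.1699] f [-1.1 -0.1 -0.8] w 0.0243 t 5.47
over [ 0.5217 -0.0108  0.1263] f [ 0.9 -0.6 -0.8] w 0.024 t 7.01
```

View pics/s1.png

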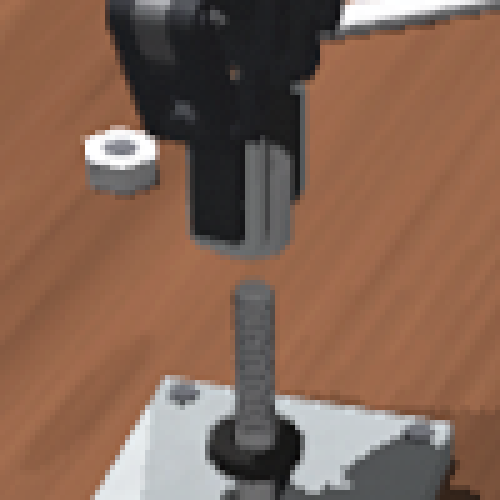

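The side view shows the spacer held upright just above the bolt tip, perhaps 1–2 mm left of it. That matches the measured position error, so I'll correct it and lower under a force limit.

```bash
cat >> h.py <<'E'
B=np.array([.5207,-.0114])
def goto(xy,z,rate=.1,mf=None):
    """linear move with the tool-position offset compensated"""
    off=getattr(goto,"off",np.zeros(3))
    return env.move_linear(np.array([*xy,z])-off,rate=rate,max_force=mf)
def trim(xy,z):
    goto.off=np.zeros(3)
    for _ in range(2):
        goto(xy,z,.1);env.dwell(.15);goto.off=goto.off+(sensors.get_position()-np.array([*xy,z]))
    goto(xy,z,.1);env.dwell(.15)
def insert(zc,z_ok,z_end,offs=((0,0),(-.0015,0),(.0015,0),(0,.0015),(0,-.0015),(-.002,-.002),(.002,.002),(-.002,.002),(.002,-.002)),mf=5):
    for o in offs:
        xy=B+np.array(o)
        goto(xy,zc,.1);env.dwell(.1)
        hit=goto(xy,z_end,.04,mf);st(f"ins {o} {hit}")
        if sensors.get_position()[2]<z_ok: return xy
    return None
E
python3 - <<'E'
from h import *
trim(B,.1255);st("trim");print(goto.off)
print(insert(.117,.098,.040))
snap("side","s2.png",(296,200),50)
E
```

```text
trim [ 0.5207 -0.0114  0.1255] f [-0.6 -0.3 -0.8] w 0.0241 t 8.26
[-2.00768742e-05  9.86707233e-06 -1.68578683e-05]
ins (0, 0) True [ 0.5202 -0.0114  0.053 ] f [0.4 0.4 0.7] w 0.0239 t 10.03
[ 0.5207 -0.0114]
```

View pics/s2.png

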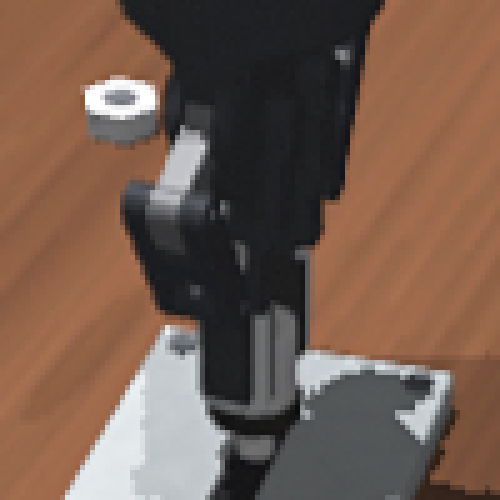

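The spacer is threaded and rests on the collar, with its underside at 37 mm (collar about 3 mm down). Releasing it and fetching the washer.

Run:
```python
from h import *
env.move_gripper(.04); env.move_linear(np.array([*B,.17]),rate=.3);st("free")
W=[.5915,.266]
env.move_gripper(.054,40)
env.movep(np.array([*W,.10]),quat(0))
env.move_linear(np.array([*W,.022]),rate=.2);env.dwell(.15)
h=env.move_linear(np.array([*W,.002]),rate=.03,max_force=3);st(f"touch {h}")
z=sensors.get_position()[2]+.0025
env.move_linear(np.array([*W,z]),rate=.05)
env.move_gripper(0,40);st("grip")
env.move_linear(np.array([*W,.17]),rate=.25);env.dwell(.1);st("lift")
snap("side","s3.png")
```

```text
free [ 0.5211 -0.0117  0.171 ] f [-0.2  0.2 -0.8] w 0.0404 t 10.92
touch True [0.5915 0.266  0.0073] f [-0.9 -0.6  6.9] w 0.0539 t 13.55
grip [0.5915 0.2661 0.0098] f [0.  0.6 1.9] w 0.0409 t 14.06
lift [0.5901 0.2649 0.1674] f [ 0.1 -0.8 -0.5] w 0.0412 t 14.95
```

View pics/s3.png

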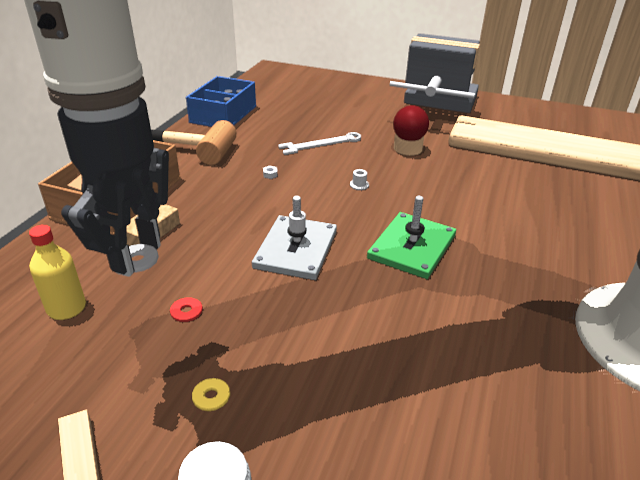

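The washer is gripped level at (140,258), the spacer sits on the grey jig's bolt at (297,220), and nothing else has moved. Threading the washer.

Run:
```python
from h import *
env.movep(np.array([*B,.17]),quat(0))
trim(B,.118);st("trim")
r=insert(.112,.095,.060)
print(r)
if r is not None and sensors.get_position()[2]<.078:
    env.move_gripper(.054); env.move_linear(np.array([*B,.18]),rate=.3);st("free")
snap("side","s4.png",(296,200),50)
```

```text
trim [ 0.5206 -0.0113  0.1178] f [-1.  -0.2 -0.7] w 0.041 t 17.73
ins (0, 0) True [ 0.52   -0.0113  0.0694] f [ 0.6 -0.5 -0.4] w 0.0407 t 19.04
[ 0.5207 -0.0114]
free [ 0.5212 -0.0117  0.1811] f [ 0.7 -0.1 -0.6] w 0.0541 t 19.84
```

View pics/s4.png

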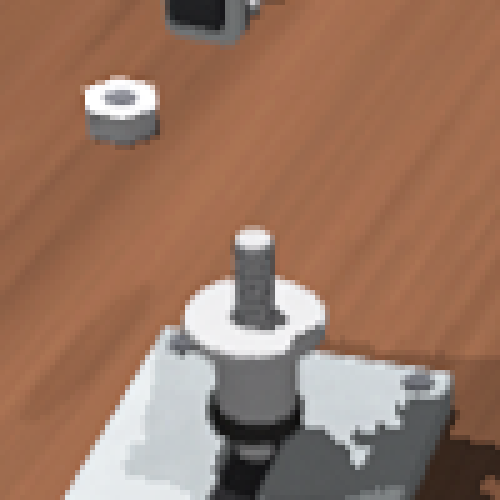

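The washer lies flat on the spacer, bolt through it, fingers clear. Now the bushing.

Run:
```python
from h import *
P=[.4858,-.2286]
pick(P,.020,.052,grip=60,hover=.1)
env.move_linear(np.array([*P,.19]),rate=.25);env.dwell(.1);st("lift")
env.movep(np.array([*B,.19]),quat(0))
trim(B,.130);st("trim")
r=insert(.122,.104,.080)
print(r)
snap("side","s5.png",(296,190),50)
```

```text
down False [ 0.4858 -0.2287  0.0202] 21.9083
w 0.023241168196882964 F 59.35317479074001 z 0.020577068519986322 22.275
lift [ 0.4843 -0.2281  0.188 ] f [-1.  -0.1 -1.1] w 0.0237 t 23.21
trim [ 0.5206 -0.0113  0.1299] f [ 0.   0.3 -1.4] w 0.0233 t 25.79
ins (0, 0) True [ 0.5201 -0.0114  0.0828] f [ 0.3  0.2 -0.1] w 0.0231 t 27.03
[ 0.5207 -0.0114]
```

View pics/s5.png

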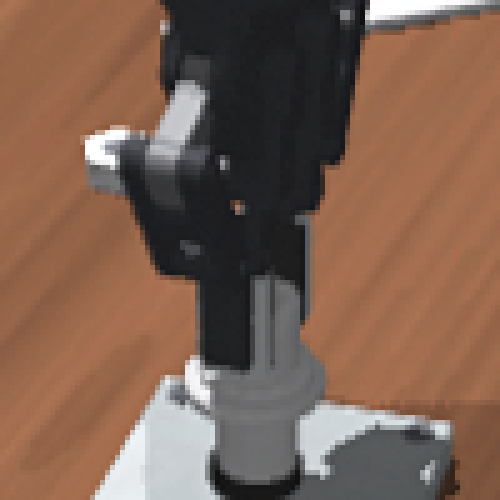

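The bushing sits flange down on the washer. I'll let it go, regrip it lightly, and press slowly to the stop.

Run:
```python
from h import *
env.move_gripper(.05); env.dwell(.2); st("released")
p=sensors.get_position()
env.move_gripper(0,70); st("regrip")
h=env.move_linear(np.array([*B,.060]),rate=.015,max_force=20); st(f"press {h}")
env.dwell(.2); st("hold")
z1=sensors.get_position()[2]
env.move_gripper(.05); env.dwell(.2); st("free")
env.move_linear(np.array([*B,.20]),rate=.25)
env.movep(np.array([.42,-.2,.25]),quat(0)); st("away")
snap("side","s6.png",(296,205),50); snap("top","t6.png")
s=cv2.imread("pics/s6.png");t=cv2.imread("pics/t6.png")
t=cv2.resize(t[182:246,286:366],None,fx=6,fy=6,interpolation=0)
```

```text
released [ 0.5196 -0.0115  0.0828] f [0.2 1.4 0.2] w 0.0499 t 27.66
regrip [ 0.5196 -0.0114  0.0829] f [0.  0.1 0.8] w 0.0227 t 28.01
press True [ 0.5199 -0.0113  0.0748] f [-2.8 -0.8  9.9] w 0.0234 t 28.77
hold [ 0.5199 -0.0114  0.0748] f [-2.9  0.5  8.8] w 0.0231 t 28.98
free [ 0.5196 -0.0112  0.0743] f [-0.2  0.2 -0.6] w 0.0499 t 29.55
away [ 0.4202 -0.1988  0.2493] f [0.3 0.5 0.7] w 0.0502 t 31.08
```

View pics/s6.png

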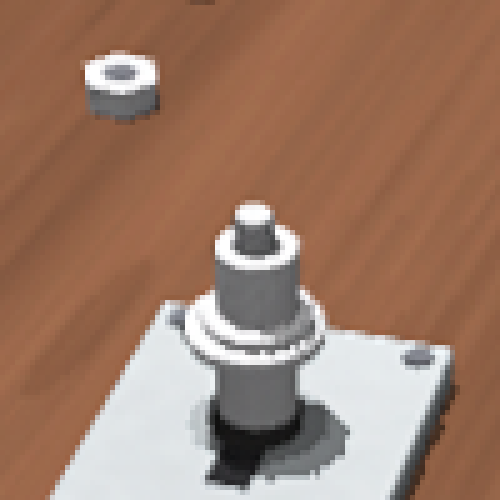

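The stack looks right, with the collar on the plate or nearly so. A second, slightly firmer press (28 N limit) will show whether anything is left to move.

Run:
```python
from h import *
env.movep(np.array([*B,.20]),quat(0))
env.move_linear(np.array([*B,.11]),rate=.2);env.dwell(.2)
env.move_linear(np.array([*B,.0765]),rate=.05,max_force=5);env.dwell(.2); st("at")
env.move_gripper(0,90); st("regrip"); z0=sensors.get_position()[2]
h=env.move_linear(np.array([*B,.066]),rate=.01,max_force=28); st(f"press {h}"); print("dz",z0-sensors.get_position()[2])
env.move_gripper(.05); env.dwell(.2); st("free")
env.move_linear(np.array([*B,.20]),rate=.25)
env.movep(np.array([.42,-.2,.25]),quat(0)); st("away")
im=cv2.cvtColor(imaging.snapshot("side"),cv2.COLOR_RGB2BGR); cv2.imwrite("pics/s7.png",im)
old=cv2.imread("pics/s6.png"); new=cv2.resize(im[155:255,246:346],(500,500),interpolation=0)
d=cv2.absdiff(old,new).max(2)[150:,:]; print("px changed",(d>40).sum()/25)
# bushing top / tip check
for n,z in(("tip",.092),("bush top",.082),("washer top",.054)): print(n,proj("side",np.array([*B,z])).round(1))
```

```text
at [ 0.521  -0.0114  0.0768] f [ 0.2 -0.3  0.5] w 0.0501 t 33.88
regrip [ 0.521  -0.0113  0.0771] f [-1.3 -0.3  5.5] w 0.0222 t 34.25
press True [ 0.5213 -0.0112  0.0769] f [-4.3  0.2 11.9] w 0.0224 t 34.73
dz 0.00012448007059892574
free [ 0.5212 -0.0113  0.0758] f [ 0.1 -0.   0.6] w 0.0501 t 35.31
away [ 0.4202 -0.1988  0.2493] f [-0.7  0.3 -0.3] w 0.0501 t 36.84
px changed 33.0
tip [295.8 197.4]
bush top [295.8 203.1]
washer top [296.  218.6]
```

View pics/s7.png

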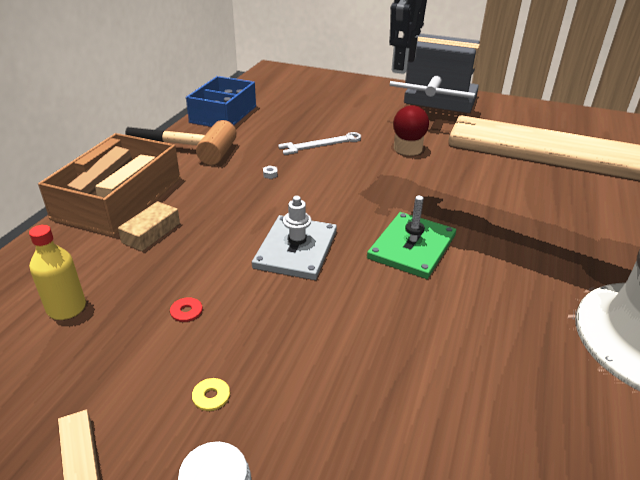

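The second press met a hard stop: 0.1 mm of travel at the 28 N limit. The bushing top is at side row 203.5, against 203.1 expected with the collar home. The decoys are still in place and the arm is clear, so I'm handing in.

```bash
python3 -c "
from plant import env
print(env.finish_job())"
```

```text
the job is handed in; nothing more can be done
None
```

I threaded the spacer, washer and flange-down bushing on the grey jig's bolt in that order, pressed the collar to its hard stop with force limits of 20 N and then 28 N, and handed the job in at about 37 s.

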